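# Square the focus chart in its corner and put it away in the drawer

## Task

Put the blue focus chart away: first pull the cabinet's drawer out to its stop, then, keeping the chart flat on the sloping board, slide it fully home and square into the corner made by the board's bottom ledge and its two side stops. From there lift it straight off the board, lay it gently, flat and face up, in the foam cut-out in the drawer, let go, and shut the drawer completely without slamming it. Leave the lens, blower, loupe and red cap alone.

Things in the scene. Friction and masses are not known exactly. Their poses are not given: they have to be found in the camera images.
- chart: Loose focus chart plate: blue frame, white black-barred face, 120 x 60 x 12 mm, about 160 g, lying on the sloping board, length roughly up the slope. Friction holds it there; a push of a few newtons slides it. Origin: centre of its underside. x along its length, z out of its face.
- easel: Fixed black rubber board, 210 mm up the slope x 220 mm wide, sloping 25 degrees from level, low edge nearest the robot. Its frame lies in the board's surface: x up the slope, y left seen from the robot, z square out of it. Origin: surface at the middle of the upper edge, 120 mm above the table. Nothing stands above it; right and upper edges are open.
- corner (a point): Corner on the board's surface, where the inner faces of ledge and side stops meet; axes as the board's. Ledge: full low edge, 18 mm proud, 12 thick. Side stops (left, bright): 18 mm proud, 12 thick, 0 to 30 and 90 to 120 mm up from the ledge; the gap between is for a finger. Chart fully home: its centre 60 mm up (x) and 30 mm right (y = -30 mm) of this point, length along x.
- cabinet: Fixed low grey cabinet, 190 mm wide, 200 mm deep, 84 mm high, with one drawer opening towards the robot. Origin on the table under the middle of the case's front; x points into the cabinet, y left, z up.
- drawer (a joint): How far the drawer is out: 0 shut, 0.155 m at its stop; it opens along the cabinet's -x, with about 1.5 N of friction, and stays where left. It may start slightly ajar.
- tab (a point): Top middle of the drawer's bright upright pull tab, 76 mm above the table: a block 40 mm long along the drawer's x (standing out from the drawer front), 14 mm thick in y and 34 mm tall, to be pinched from above across its thickness. Moves with the drawer; axes as the cabinet's.
- pocket (a point): Centre of the floor (yellow) of the drawer's black foam cut-out, 20 mm above the table; axes as the cabinet's. Cut-out 128 mm in x, 68 in y, 10 deep; a finger recess mid each long side, 56 mm in x, to 77 mm from centre. Drawer front starts 74 mm in -x and rises 58 mm over this floor, other walls 36. At the stop the cabinet's front is 79 mm in +x.
- lens: Matte black lens standing upright, 92 mm across, 108 mm tall; leave alone. Origin at its foot.
- blower: Orange blower bulb standing upright, 54 mm across, 95 mm tall, between board and cabinet; leave alone. Origin at its foot.
- loupe: Chrome loupe, 52 mm across, 56 mm tall; leave alone. Origin at its foot.
- rear_cap: Red rear lens cap, 62 mm across, 22 mm tall; leave alone. Origin at its foot.
Mind the look-alikes: they are no part of the job. There is more than one size of the chart; the job needs the middle-sized.

How it is judged (in metres and radians):
On the way, in this order (a step that is already met when the one before it is completed fails the run):
1. the drawer is pulled out to its stop (within 5 mm) (value of joint drawer above 0.15 m), for 0.2 s.
2. the chart lies flat and square in the board's corner, within 4 mm of both ledge and side stops (x of chart in the frame of corner between 0.056 and 0.064 m and y of chart in the frame of corner between -0.034 and -0.026 m and z of chart in the frame of corner below 0.003 m and angle between the x axis of chart and the x axis of corner, either way round below 0.06 rad), for 0.3 s.
3. the chart lies flat in the foam cut-out of the open drawer, let go (value of joint drawer above 0.13 m and x of chart in the frame of pocket between -0.007 and 0.007 m and y of chart in the frame of pocket between -0.007 and 0.007 m and z of chart in the frame of pocket below 0.004 m and angle between chart's own z axis and vertical below 0.05 rad and contact force between the fingers and chart below 0.1 N), for 0.2 s.
At the end, for the whole second after the job is handed in: The drawer is shut to within 6 mm and the chart lies at rest in its foam cut-out: within 7 mm of the cut-out's centre along and across, its underside within 4 mm of the cut-out's floor, face up and level within 3 degrees. The lens, blower, loupe and cap stand where they stood, within 20 mm (value of joint drawer below 0.006 m and x of chart in the frame of pocket between -0.007 and 0.007 m and y of chart in the frame of pocket between -0.007 and 0.007 m and z of chart in the frame of pocket below 0.004 m and angle between chart's own z axis and vertical below 0.05 rad and linear speed of chart below 0.02 m/s); the robot touches nothing.
It fails at once if the chart is lifted off the board before it is in the corner (12 to 25 mm above the surface and more than 30 mm away from its home there) (z of chart in the frame of corner between 0.012 and 0.025 m and x of chart in the frame of corner between 0 and 0.21 m and y of chart in the frame of corner between -0.2 and 0 m and (x of chart in the frame of corner above 0.09 m or y of chart in the frame of corner below -0.06 m)).
It fails at once if the chart is dropped into the drawer or the drawer slammed (chart faster than 0.45 m/s within 30 mm of the cut-out's floor) (distance between chart and pocket below 0.03 m and linear speed of chart above 0.45 m/s).
It fails at once if the lens, blower, loupe or cap is moved by more than 20 mm (distance of any of lens, blower, loupe, rear_cap from where it was at the start of the episode above 0.02 m).
It also fails if it takes over 72 s, if anything falls off the work surface, if the arm or the gripper's body presses on something with over 40 N, if the wrist force passes 120 N, or if a joint passes its speed limit or range.

## Robot

A 6-joint arm with a two-finger parallel gripper is mounted at the origin on the work surface. World frame = base frame: x ahead of the robot, y to its left, z up, the work surface at z = 0. Lengths are in mm, angles in rad, forces in N, time in s.
With the tool pointing down it reaches from about 150 to 775 mm from the base axis. Payload 6.1 kg.
Tool frame: the origin (TCP) lies midway between the tips of the shut fingers; the grasp point (between the pads) lies 19 mm behind it; y points along the fingers, z is the direction in which the jaws open and shut, and the axes are right-handed (so a half turn about y gives the same grasp; the last joint's range is limited). The gripper opens to 85 mm and grips with 20 to 120 N. Pads are 22 mm wide; open, the fingers measure 114 mm over their backs; the gripper's body (76 mm by 85 mm) begins 54 mm behind the grasp point. The pads swing forward as they close: fully open they stand 13 mm farther back than shut.
Start: joints at [1.292, 0.126, -0.04, 1.405, 0, 1.571], TCP at [144.475, 504.713, 231.295] pointing down, gripper open.
Joint ranges: [-2.72, 2.72], [-0.95, 1.95], [-1.27, 1.35], [-1.78, 2.02], [-1.46, 1.47], [-3.14, 3.14]. Speed limits (rad/s): [2.39, 2.39, 3.01, 3.14, 3.14, 3.14].

## Interface

Orientations are given as a rotation vector (axis times angle).
In Python, from plant import manip gives the robot as it stands. The module is installed in compiled form; this text tells all that it offers. Calls block until the motion is done:
- manip.goto(position, orientation): joint-space move of the TCP to a pose.
- manip.move_l(position, rot=None, rate=150): straight line of the TCP; rot=None keeps the orientation; rate is the mean speed in mm/s.
- manip.movej(angles): joint-space move.
- manip.gripper_to(opening, grip_force=None): finger opening in mm; grip_force is the grip in N (None keeps the last); returns when the fingers have stopped.
- manip.wait(seconds).
- manip.ik(position, orientation): joint angles nearest the present ones, or None.
- manip.camera(name): name is "side" or "top"; returns the picture (400x640x3 uint8, red, green, blue); there is no depth.
- manip.get_calibration(name): a dict with "K" (3x3 intrinsics, pixels), "extrinsics" (4x4, takes a point from world to camera coordinates). Camera axes: x right, y up, looking along -z (the intrinsics and any distortion apply to the point x, -y, -z); pixel columns grow to the right and rows downward; lengths in mm; the calibration is good to about 2 mm. A picture is of the moment at which its call begins. get_calibration takes no time and is no camera call.
A pose or a line that the arm cannot do raises manip.MotionError and nothing moves.
- manip.sign_off(): hands the job in, once; it reports no verdict.
Readings, each from a call of its own:
- manip.get_time(): time.
- manip.get_q(): joint angles.
- manip.get_qvel(): joint speeds.
- manip.get_tau(): joint torques, N m.
- manip.get_eef_pos(): TCP position.
- manip.get_eef_rot(): TCP orientation.
- manip.get_ft_force(): force on the tool from outside, world axes, zero at the start.
- manip.get_ft_torque(): the same for the moment, N m.
- manip.get_gripper_width(): finger opening in mm.
Only numpy, scipy, OpenCV 4.12 (cv2) and the standard library are available. Lean on these libraries where they do the work, as an engineer would, in place of code of your own. Each camera call takes 0.05 s, during which the arm holds its last target.

## Working session

There is one attempt and no reset: what is moved stays moved. The work goes in short steps, each a Python script; the robot and the scene stay as the last script left them, time stands still between calls to the robot, and variables do not carry over. Pictures are saved under pics/ and viewed, and the job is handed in when it is done.

```bash
mkdir -p pics; ls; python3 - <<'E'
from plant import manip
import cv2,numpy as np
np.set_printoptions(precision=4,suppress=True)
for n in("side","top"):
    im=manip.camera(n); cv2.imwrite(f"pics/{n}0.png",cv2.cvtColor(im,cv2.COLOR_RGB2BGR))
    c=manip.get_calibration(n); print(n,c)
print(manip.get_eef_rot(),manip.get_time(),manip.get_ft_force(),manip.get_gripper_width())
E
```

```text
pics
side {'K': array([[409.0463,   0.    , 319.8848],
       [  0.    , 409.0463, 208.0915],
       [  0.    ,   0.    ,   1.    ]]), 'extrinsics': array([[   -0.9965,    -0.0792,    -0.0261,   584.5597],
       [    0.0174,    -0.5034,     0.8639,  -110.0045],
       [   -0.0816,     0.8604,     0.503 , -1078.947 ],
       [    0.    ,     0.    ,     0.    ,     1.    ]])}
top {'K': array([[421.5728,   0.    , 314.1368],
       [  0.    , 421.5728, 199.9003],
       [  0.    ,   0.    ,   1.    ]]), 'extrinsics': array([[   -0.0144,    -0.9996,    -0.0248,    28.516 ],
       [    0.9975,    -0.0161,     0.0685,  -571.4636],
       [   -0.0689,    -0.0237,     0.9973, -1276.9881],
       [    0.    ,     0.    ,     0.    ,     1.    ]])}
[-1.5611  0.219  -0.2187] 0.1 [-0.4249 -0.5009 -0.2361] 85.30468379130836
```

View pics/side0.png

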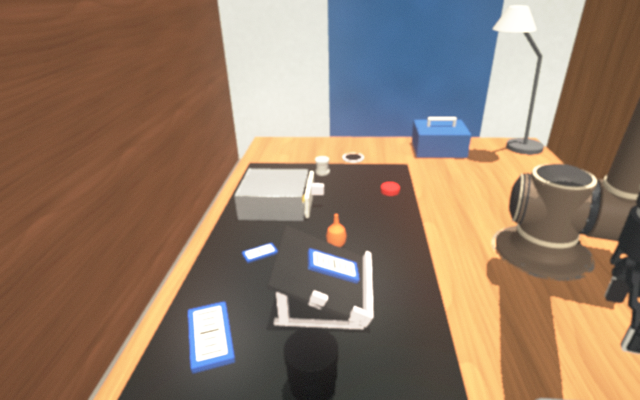

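View pics/top0.png

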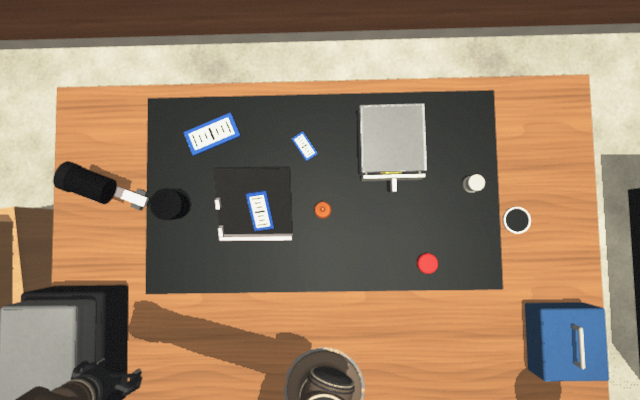

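The top view shows the board at about (215-292, 167-241) with the middle-sized chart at (260,211). The cabinet is at (360-426, 103-178) with its tab near (394,185), the blower at (323,210), the loupe at (476,183), the cap at (428,264) and the lens at (168,205). Next I enlarge the crops.

```bash
cat > h.py <<'E'
from plant import manip
import cv2,numpy as np
from scipy.spatial.transform import Rotation as R
np.set_printoptions(precision=3,suppress=True)
C={n:manip.get_calibration(n) for n in("side","top")}
def ray(n,u,v):
    K=C[n]["K"];E=C[n]["extrinsics"]
    d=np.array([(u-K[0,2])/K[0,0],-(v-K[1,2])/K[1,1],-1.])
    Rm=E[:3,:3];return -Rm.T@E[:3,3],Rm.T@d
def atz(n,u,v,z):
    o,d=ray(n,u,v);return o+d*(z-o[2])/d[2]
def proj(n,p):
    K=C[n]["K"];E=C[n]["extrinsics"];c=E[:3,:3]@np.asarray(p,float)+E[:3,3]
    return np.array([K[0,2]-K[0,0]*c[0]/c[2],K[1,2]+K[1,1]*c[1]/c[2]])
def tri(a,b):
    A=np.zeros((3,3));y=np.zeros(3)
    for n,(u,v) in(("side",a),("top",b)):
        o,d=ray(n,u,v);d/=np.linalg.norm(d);P=np.eye(3)-np.outer(d,d);A+=P;y+=P@o
    return np.linalg.solve(A,y)
def snap(n,name,x0,y0,x1,y1,s,pts=(),gain=1.0):
    im=manip.camera(n)[:,:,::-1]
    cv2.imwrite(f"pics/{name}_full.png",im)
    crop(im,name,x0,y0,x1,y1,s,pts,gain); return im
def crop(im,name,x0,y0,x1,y1,s,pts=(),gain=1.0):
    c=cv2.resize(im[y0:y1,x0:x1],None,fx=s,fy=s,interpolation=cv2.INTER_CUBIC)
    c=np.clip(255*(c/255.)**(1/gain),0,255).astype(np.uint8)
    for u in range((x0+9)//10*10,x1,10): cv2.line(c,(int((u-x0+.5)*s),0),(int((u-x0+.5)*s),6),(0,255,0),1);cv2.putText(c,str(u),(int((u-x0+.5)*s)-9,16),0,.35,(0,255,0),1)
    for v in range((y0+9)//10*10,y1,10): cv2.line(c,(0,int((v-y0+.5)*s)),(6,int((v-y0+.5)*s)),(0,255,0),1);cv2.putText(c,str(v),(8,int((v-y0+.5)*s)+4),0,.35,(0,255,0),1)
    for p in pts: cv2.drawMarker(c,(int((p[0]-x0+.5)*s),int((p[1]-y0+.5)*s)),(255,0,255),0,8,1)
    cv2.imwrite(f"pics/{name}.png",c)
E
python3 - <<'E'
from h import *
a=cv2.imread("pics/top0.png");b=cv2.imread("pics/side0.png")
crop(a,"t_easel",205,155,305,250,6,gain=2)
crop(a,"t_cab",350,95,440,200,5.5,gain=1.5)
crop(b,"s_easel",260,220,390,335,5,gain=1.8)
crop(b,"s_cab",225,155,345,230,6,gain=1.3)
E
```

```text
(no output)
```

View pics/t_easel.png

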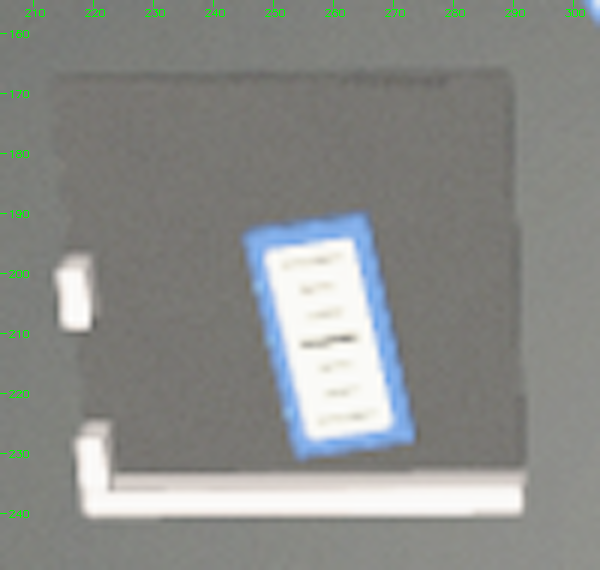

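View pics/t_cab.png

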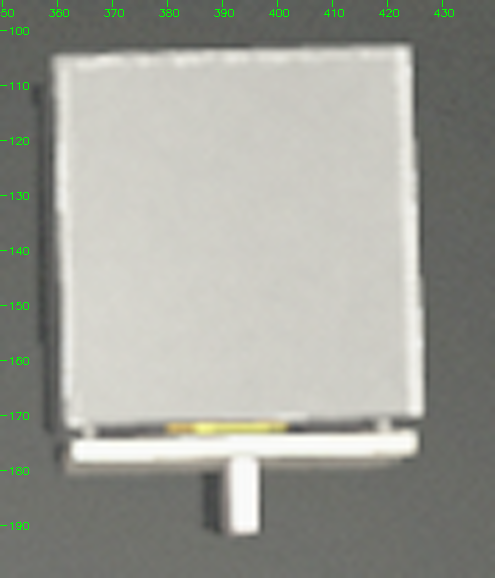

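View pics/s_easel.png

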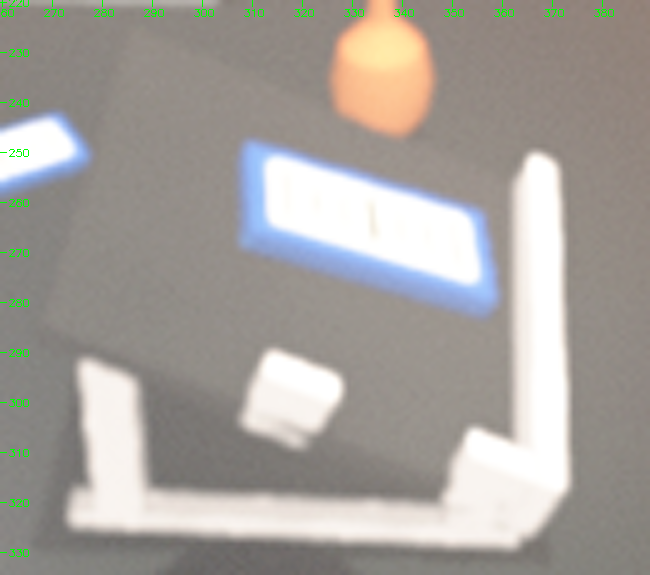

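View pics/s_cab.png

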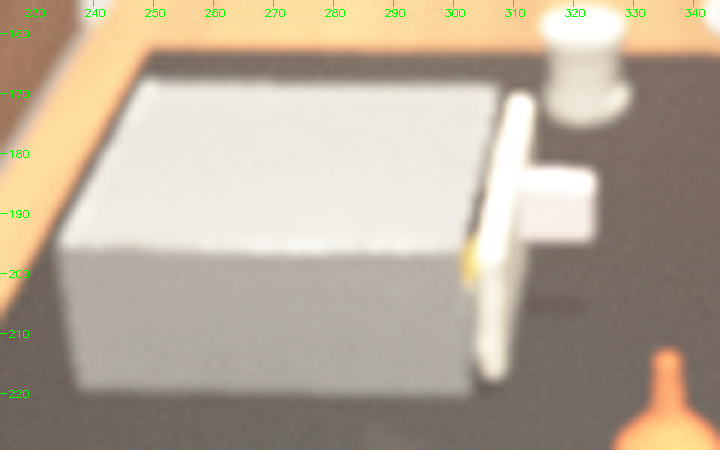

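```bash
cat > fit.py <<'E'
from h import *
from scipy.optimize import least_squares
s25,c25=np.sin(np.radians(25)),np.cos(np.radians(25))
def easelT(x,y,yaw):
    T=np.eye(4);T[:3,:3]=R.from_euler('z',yaw).as_matrix()@R.from_euler('y',-np.radians(25)).as_matrix();T[:3,3]=[x,y,120];return T
def ap(T,p):return T[:3,:3]@np.asarray(p,float)+T[:3,3]
def cabT(x,y,yaw):
    T=np.eye(4);T[:3,:3]=R.from_euler('z',yaw).as_matrix();T[:3,3]=[x,y,0];return T
E
python3 - <<'E'
from fit import *
for n in C: print(n,ray(n,0,0)[0])
# easel obs: (cam, pix, f(xc,yc))
obs=[("top",(214,167),lambda a,b:(0,110,0)),("top",(289.5,167),lambda a,b:(0,-110,0)),
("top",(291.5,240),lambda a,b:(a-12,-110,18)),("top",(218.7,240.3),lambda a,b:(a-12,b+12,18)),
("top",(222.7,236),lambda a,b:(a,b,18)),("top",(222.5,227.5),lambda a,b:(a+30,b,18)),("top",(217.3,227.5),lambda a,b:(a+30,b+12,18)),
("top",(219.7,199.5),lambda a,b:(a+120,b,18)),("top",(214.2,199.5),lambda a,b:(a+120,b+12,18)),("top",(220,209),lambda a,b:(a+90,b,18)),
("side",(269,286),lambda a,b:(0,110,0)),
("side",(372.5,317),lambda a,b:(a-12,b+12,18)),
("side",(366,250.5),lambda a,b:(a,-110,18)),
("side",(313.5,289.5),lambda a,b:(a+120,b,18)),("side",(328,295.5),lambda a,b:(a+90,b,18)),
("side",(354.5,305.5),lambda a,b:(a+30,b,18))]
def f(p):
    T=easelT(*p[:3]);return np.concatenate([proj(n,ap(T,g(p[3],p[4])))-u for n,u,g in obs])
r=least_squares(f,[500,150,0,-205,105],loss='soft_l1');p=r.x;print(p,np.degrees(p[2]));print(f(p).reshape(-1,2))
# per-camera shift check
obs2=[("top",(359.5,105),(200,95,84)),("top",(424.3,103.3),(200,-95,84)),("top",(361.5,172),(0,95,84)),("top",(426.3,169.8),(0,-95,84)),
("side",(234.5,195.5),(200,95,84)),("side",(238,219.5),(200,95,0)),("side",(303,220),(0,95,0)),("side",(249,167.5),(200,-95,84)),("side",(307.5,168.5),(0,-95,84)),("side",(304,196.5),(0,95,84))]
def f2(p):
    T=cabT(*p);return np.concatenate([proj(n,ap(T,g))-u for n,u,g in obs2])
q=least_squares(f2,[600,-200,0],loss='soft_l1').x;print(q,np.degrees(q[2]));print(f2(q).reshape(-1,2))
# tab top
T=cabT(*q)
for u in[(391,178),(396.7,177.5),(396.8,191),(391.3,191.5)]:
    print("tab",np.linalg.inv(T)@np.append(atz("top",*u,76),1))
for u in[(311,183),(323.5,186),(320,182.5)]:
    print("tab side",np.linalg.inv(T)@np.append(atz("side",*u,76),1))
# chart face corners: plane
Te=easelT(*p[:3]);Ti=np.linalg.inv(Te)
def onb(n,u,z):
    o,d=ray(n,*u);o=Ti[:3,:3]@o+Ti[:3,3];d=Ti[:3,:3]@d;return o+d*(z-o[2])/d[2]
for n,us in(("top",[(245,193.5),(265,190),(273,227.3),(253.7,230.5)]),("side",[(309,247.5),(357,261),(359.5,280),(308.5,267)])):
    P=np.array([onb(n,u,12) for u in us])-[p[3],p[4],0];print(n,P,P.mean(0))
np.save("p0.npy",np.r_[p,q])
E
```

```text
side [496.43 919.3  652.98]
top [ 482.517  -11.021 1313.445]
[ 661.072  196.781   -0.008 -210.119   97.763] -0.467082978394175
[[-1.117  0.801]
 [-0.114  0.045]
 [ 0.192 -0.254]
 [ 0.343 -0.141]
 [-0.08   0.552]
 [-0.827 -0.016]
 [ 0.374  0.01 ]
 [-0.968 -0.178]
 [ 0.429 -0.145]
 [-0.27  -0.127]
 [-0.983 -2.411]
 [ 0.434 -0.094]
 [ 0.469  0.005]
 [ 0.421  0.092]
 [-0.48  -0.587]
 [-0.172 -0.097]]
[ 647.819 -216.936    0.009] 0.5074900992423603
[[-0.012 -0.001]
 [-0.316 -0.242]
 [ 0.085  0.034]
 [ 0.513  0.511]
 [ 0.092 -0.188]
 [ 0.188 -0.037]
 [ 0.179  0.455]
 [-0.258  0.831]
 [ 0.54   0.176]
 [-2.162 -0.461]]
tab [-18.891   8.574  76.      1.   ]
tab [-17.853  -8.157  76.      1.   ]
tab [-57.671  -6.989  76.      1.   ]
tab [-58.732   9.122  76.      1.   ]
tab side [-17.565  -5.694  76.      1.   ]
tab side [-58.129  14.117  76.      1.   ]
tab side [-45.61   -9.702  76.      1.   ]
top [[ 135.142  -76.788   12.   ]
 [ 145.399 -135.627   12.   ]
 [  26.759 -152.72    12.   ]
 [  16.609  -94.087   12.   ]] [  80.977 -114.806   12.   ]
side [[ 144.638 -136.174   12.   ]
 [  22.657 -158.691   12.   ]
 [  15.75   -93.332   12.   ]
 [ 137.719  -68.819   12.   ]] [  80.191 -114.254   12.   ]
```

```bash
cat >> fit.py <<'E'
RX=R.from_euler('x',-np.pi/2)
p0=np.load("p0.npy")
TE=easelT(*p0[:3]); TCo=TE.copy(); TCo[:3,3]=ap(TE,(-210,98,0)); TCAB=cabT(*p0[5:8])
def rot(Rm,yaw=0): return (R.from_matrix(Rm)*R.from_euler('z',yaw)*RX).as_rotvec()
RC=rot(TCAB[:3,:3])
def st(m=""): print(m,"t",round(manip.get_time(),2),"pos",manip.get_eef_pos(),"F",manip.get_ft_force(),"w",round(manip.get_gripper_width(),2))
E
python3 - <<'E'
from fit import *
st(); print(R.from_rotvec(manip.get_eef_rot()).as_matrix())
t=ap(TCAB,(-38,0.6,0));print(t)
manip.goto([t[0],t[1],180],RC); st()
manip.gripper_to(45,60)
manip.move_l([t[0],t[1],100]); 
E
python3 - <<'E'
from fit import *
st()
a=snap("top","t1",350,95,440,200,5.5,gain=1.5)
a=snap("side","s1",260,140,350,230,6,gain=1.3)
E
```

```text
t 0.1 pos [144.375 504.376 230.614] F [-0.425 -0.501 -0.236] w 85.3
[[ 0.961 -0.     0.275]
 [-0.275 -0.001  0.961]
 [ 0.    -1.    -0.001]]
[ 609.815 -216.673    0.   ]
 t 3.12 pos [ 610.068 -215.813  180.128] F [-0.378 -0.287 -0.949] w 85.29
 t 4.28 pos [ 610.153 -216.79   100.734] F [0.769 0.199 0.04 ] w 45.11
```

View pics/t1.png

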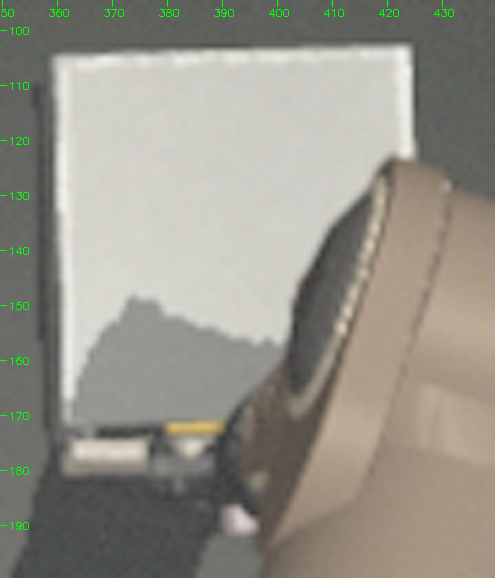

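View pics/s1.png

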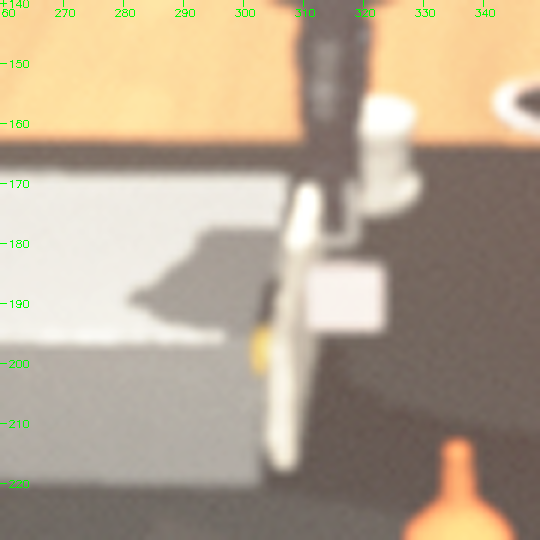

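The fingers stand over the tab: it spans columns 310-323 in the side view and the fingers span 308-321. Next: descend, grip and pull.

```bash
python3 - <<'E'
from fit import *
t=ap(TCAB,(-38,0.6,0))
manip.move_l([t[0],t[1],47],rate=100); st("down")
manip.gripper_to(5,60); st("grip")
f0=manip.get_ft_force()
ux=TCAB[:3,0]
p=np.array(manip.get_eef_pos());p[2]=47;p=np.array([t[0],t[1],47.])
manip.move_l(p-ux*135,rate=90); st("135")
for d in range(138,166,2):
    manip.move_l(p-ux*d,rate=40)
    f=manip.get_ft_force()-f0; e=(p-np.array(manip.get_eef_pos()))@ux
    print(d,round(e,2),f,round(manip.get_gripper_width(),2))
    if abs(f@ux)>12: break
E
```

```text
down t 5.06 pos [ 610.052 -216.778   47.428] F [-0.298  0.065  0.249] w 44.73
grip t 5.44 pos [ 610.403 -217.207   48.055] F [-0.212 -1.411  3.829] w 13.07
135 t 7.09 pos [ 475.28  -217.968   48.009] F [-0.83  -0.256  8.804] w 13.27
138 137.48 [-0.039  1.604  4.995] 12.78
140 139.32 [0.197 0.939 3.576] 13.21
142 141.3 [0.687 0.67  3.634] 13.18
144 143.27 [1.004 1.277 3.647] 12.97
146 144.69 [3.782 1.444 2.895] 12.79
148 144.66 [10.141  1.858 -3.255] 13.24
150 144.65 [18.109  2.083 -8.181] 12.91
```

```bash
python3 - <<'E'
from fit import *
t=ap(TCAB,(-38,0.6,0));ux=TCAB[:3,0]
p=np.array([t[0],t[1],47.])-ux*145.5
manip.move_l(p,rate=40);st()
manip.gripper_to(40);st()
manip.move_l(p+[0,0,110],rate=150)
# go out of view, above easel chart
c=ap(TCo,(80.5,-114.5,0)); n=TCo[:3,2]
yaw=np.radians(8.2)
q=manip.ik(c+n*120,rot(TCo[:3,:3],yaw));print(q)
manip.gripper_to(85)
manip.goto(c+n*120,rot(TCo[:3,:3],yaw));st()
a=snap("top","t2",205,155,305,250,6,gain=1.6)
crop(a,"t2c",350,95,440,250,4,gain=1.5)
a=snap("side","s2",225,155,390,310,4.8,gain=1.5)
E
```

```text
t 9.11 pos [ 465.612 -218.027   47.989] F [ 1.841 -0.184  8.279] w 13.05
 t 9.48 pos [ 463.836 -217.705   46.528] F [0.159 0.693 0.277] w 40.15
[ 0.461 -0.182 -0.548  0.81  -0.192  0.287]
 t 12.37 pos [493.188 181.062 174.059] F [0.563 0.672 0.289] w 85.02
```

View pics/t2.png

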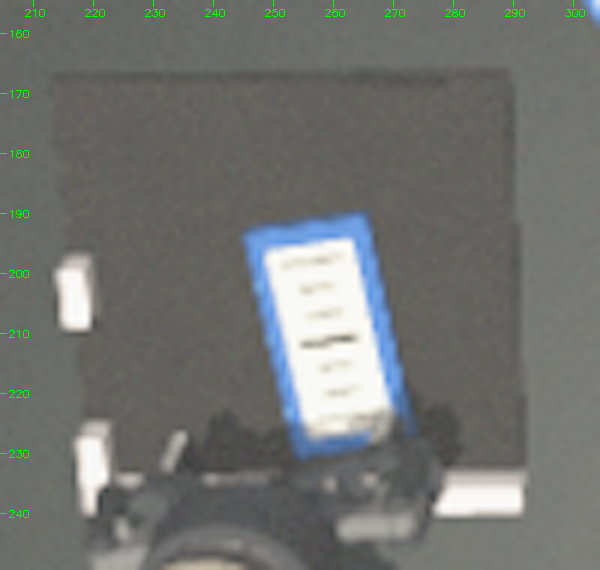

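View pics/t2c.png

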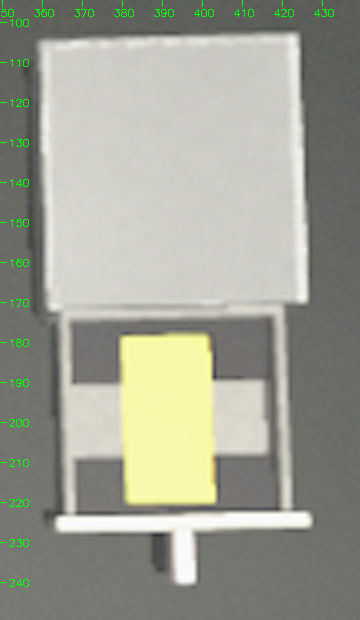

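View pics/s2.png

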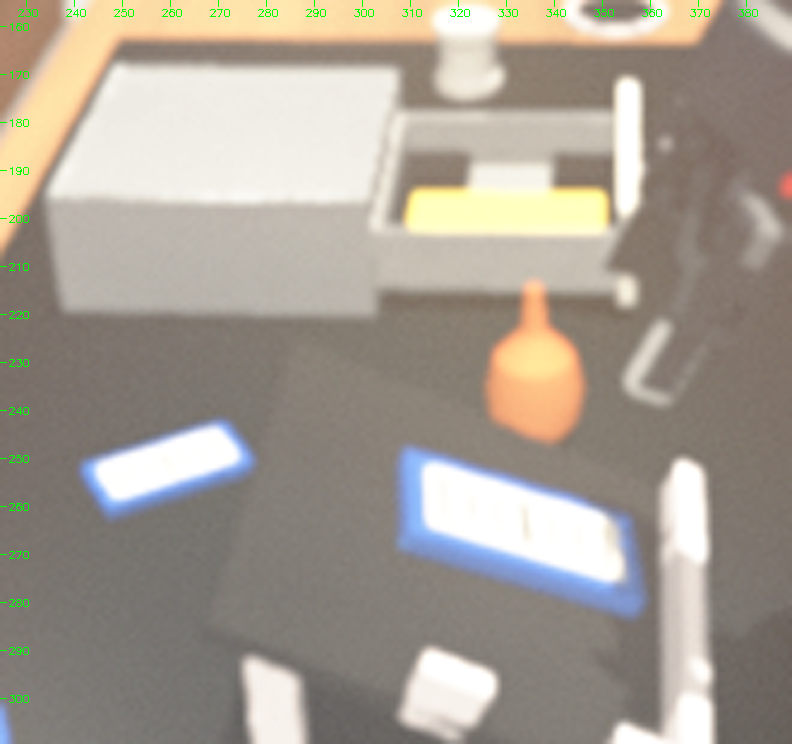

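```bash
python3 - <<'E'
from fit import *
c=ap(TCo,(80.5,-114.5,0)); n=TCo[:3,2]; rv=rot(TCo[:3,:3],np.radians(8.2))
def fr():
    v=TCo[:3,:3].T@(np.array(manip.get_eef_pos())-TCo[:3,3]);return v
manip.move_l(c+n*25,rot=rv,rate=150)
manip.gripper_to(72,25);manip.wait(.2)
f0=np.array(manip.get_ft_force());print(f0,fr())
manip.move_l(c+n*2,rate=60)
for d in np.arange(1,-14,-1.):
    manip.move_l(c+n*d,rate=20)
    f=np.mean([manip.get_ft_force() for _ in range(5)],0)-f0;print(d,fr(),TCo[:3,:3].T@f,round(manip.get_gripper_width(),1))
    if abs(f@n)>3: break
snap("top","t3",205,155,305,250,6,gain=1.6)
snap("side","s3",280,220,390,330,5.5,gain=1.6)
E
```

```text
[-0.138 -0.159  0.461] [  80.632 -114.419   25.23 ]
1.0 [  80.723 -114.404    1.187] [ 0.429  0.518 -0.012] 71.7
0.0 [  80.54  -114.47     0.065] [ 0.005 -0.287 -0.621] 71.9
-1.0 [  80.459 -114.508   -1.048] [ 0.484  1.08  -0.554] 72.2
-2.0 [  80.428 -114.504   -2.062] [-0.432 -0.66  -0.482] 72.0
-3.0 [  80.42  -114.532   -3.087] [ 0.089  0.7   -0.878] 72.0
-4.0 [  80.445 -114.523   -4.072] [ 0.515  0.401 -0.441] 71.9
-5.0 [  80.421 -114.519   -5.071] [1.061 0.513 0.148] 71.8
-6.0 [  80.473 -114.529   -6.056] [ 0.405  0.532 -0.898] 71.8
-7.0 [  80.43  -114.53    -7.077] [-0.221 -0.082 -1.063] 71.9
-8.0 [  80.65  -114.457   -7.762] [-0.4    0.076  3.752] 72.0
```

View pics/s3.png

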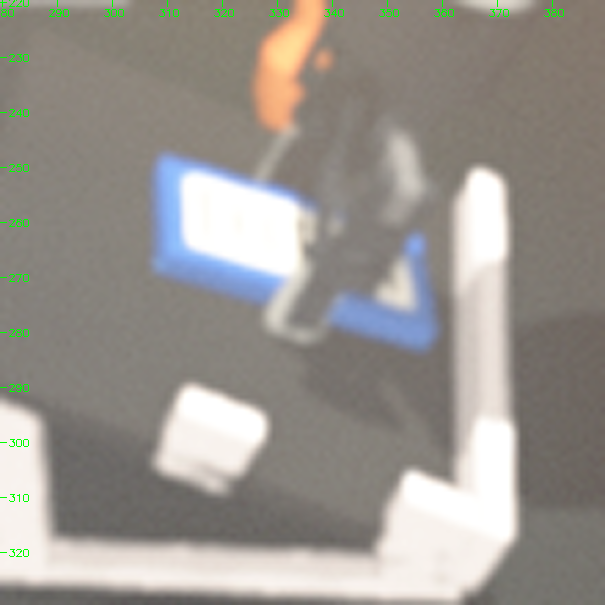

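View pics/t3.png

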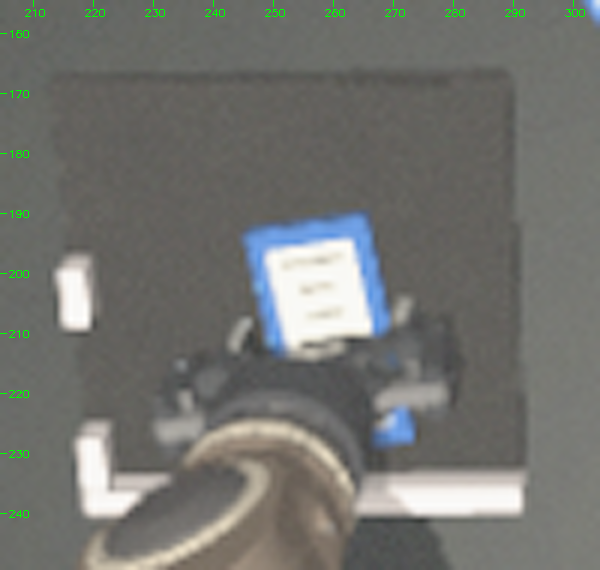

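```bash
cat >> fit.py <<'E'
def fr():
    return TCo[:3,:3].T@(np.array(manip.get_eef_pos())-TCo[:3,3])
def fc(): return TCo[:3,:3].T@np.mean([manip.get_ft_force() for _ in range(5)],0)
E
python3 - <<'E'
from fit import *
c=ap(TCo,(80.5,-114.5,0)); n=TCo[:3,2]; rv0=rot(TCo[:3,:3],0)
manip.move_l(c+n*-3,rate=20)
manip.gripper_to(50,25);print("grip",fr(),fc(),manip.get_gripper_width())
manip.move_l(ap(TCo,(68,-45,-3)),rot=rv0,rate=50);print(fr(),fc(),manip.get_gripper_width())
manip.move_l(ap(TCo,(66,-36,-3)),rate=30);print(fr(),fc(),manip.get_gripper_width())
snap("top","t4",205,155,305,250,6,gain=1.6)
snap("side","s4",280,220,390,330,5.5,gain=1.6)
E
```

```text
grip [  80.514 -114.602   -2.92 ] [-2.007 -1.079  2.711] 59.19307614881414
[ 68.121 -45.549  -2.909] [ 1.046 -4.846  4.777] 58.99962141574504
[ 66.164 -36.117  -2.904] [ 0.309 -3.868  5.23 ] 59.08466264742044
```

View pics/s4.png

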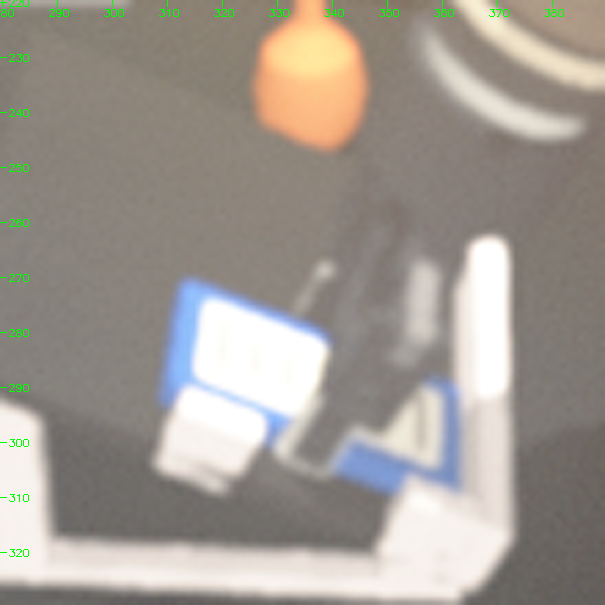

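View pics/t4.png

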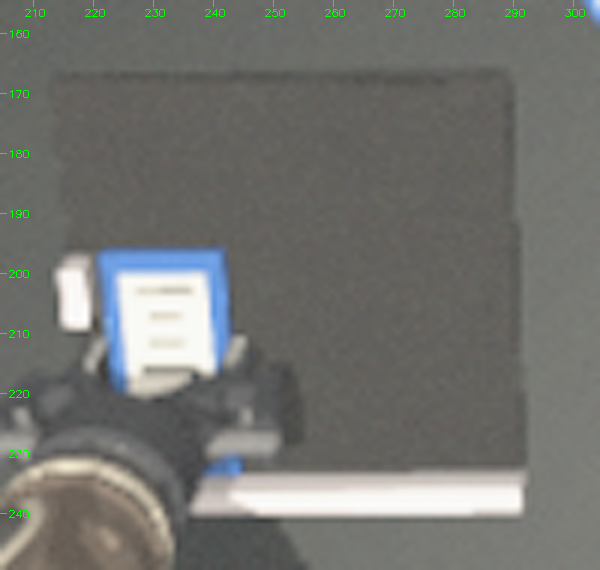

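```bash
python3 - <<'E'
from fit import *
b=fc()
y=-36
while y<-22:
    y+=1; manip.move_l(ap(TCo,(66,y,-3)),rate=15); f=fc(); print("y",y,fr(),f)
    if f[1]<b[1]-6: break
y-=0.5
manip.move_l(ap(TCo,(66,y,-3)),rate=15)
b=fc();print(b);x=66
while x>50:
    x-=1; manip.move_l(ap(TCo,(x,y,-3)),rate=15); f=fc(); print("x",x,fr(),f)
    if f[0]>b[0]+8: break
snap("top","t5",205,155,305,250,6,gain=1.6)
snap("side","s5",280,220,390,330,5.5,gain=1.6)
st()
E
```

```text
y -35 [ 66.098 -35.591  -2.911] [-0.106 -5.301  7.175]
y -34 [ 66.02  -34.757  -2.92 ] [-0.304 -5.868  7.48 ]
y -33 [ 65.958 -33.804  -2.915] [-0.546 -6.737  8.214]
y -32 [ 65.944 -32.858  -2.899] [-0.404 -7.421  7.946]
y -31 [ 65.899 -31.893  -2.912] [-1.138 -6.8    8.767]
y -30 [ 65.848 -30.915  -2.895] [-0.583 -6.939  8.168]
y -29 [ 65.854 -29.948  -2.919] [-0.131 -7.643  7.985]
y -28 [ 65.827 -29.385  -2.912] [ 0.757 -9.264  9.427]
y -27 [ 65.801 -29.321  -2.865] [ -0.603 -12.127  11.077]
[-1.25  -9.36  11.743]
x 65 [ 65.803 -29.332  -2.85 ] [  1.939 -10.305   7.359]
x 64 [ 65.69  -29.314  -2.817] [  5.338 -10.599   3.718]
x 63 [ 65.18  -29.336  -2.802] [  6.172 -10.252   2.673]
x 62 [ 64.379 -29.324  -2.806] [ 5.715 -9.902  2.723]
x 61 [ 63.434 -29.332  -2.792] [  7.028 -10.144   2.527]
 t 23.5 pos [530.008 266.527  55.551] F [  5.775 -10.707   5.608] w 59.44
```

View pics/s5.png

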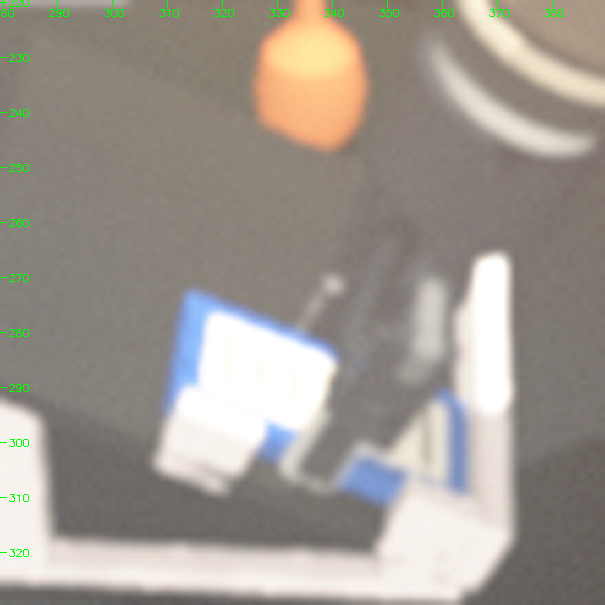

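View pics/t5.png

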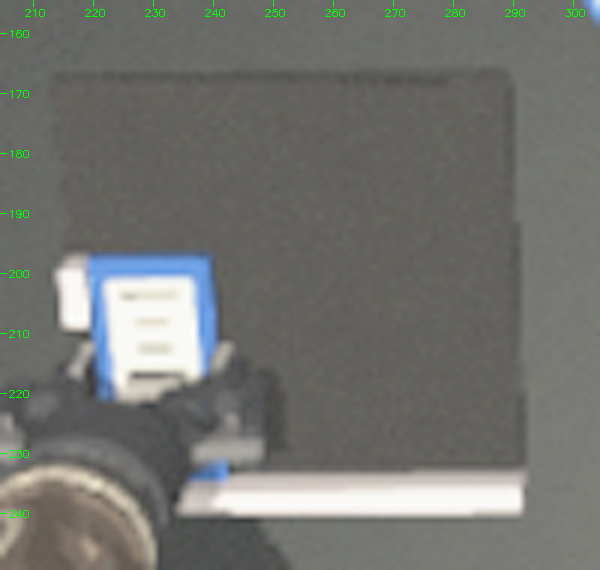

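```bash
python3 - <<'E'
from fit import *
x=61;y=-27.5
while x>48:
    x-=1; manip.move_l(ap(TCo,(x,y,-3)),rate=15); f=fc(); print("x",x,fr(),f,round(manip.get_gripper_width(),2))
    if f[0]>15: break
snap("top","t6",205,155,305,250,6,gain=1.6)
snap("side","s6",280,220,390,330,5.5,gain=1.6)
st()
E
```

```text
x 60 [ 62.45  -29.346  -2.806] [  7.008 -10.718   2.35 ] 59.28
x 59 [ 61.492 -29.357  -2.804] [  6.683 -10.267   2.152] 59.61
x 58 [ 61.124 -29.333  -2.767] [  9.235 -10.434   0.515] 59.15
x 57 [ 61.111 -29.306  -2.711] [ 11.044 -11.107  -1.672] 59.26
x 56 [ 61.109 -29.328  -2.562] [ 15.291 -12.016  -4.66 ] 59.32
 t 24.85 pos [527.77  266.56   54.767] F [ 14.711 -11.304   1.948] w 59.01
```

View pics/s6.png

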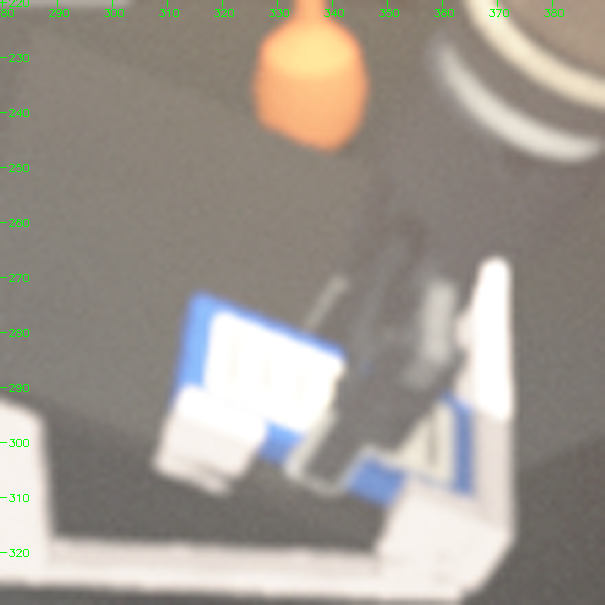

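View pics/t6.png

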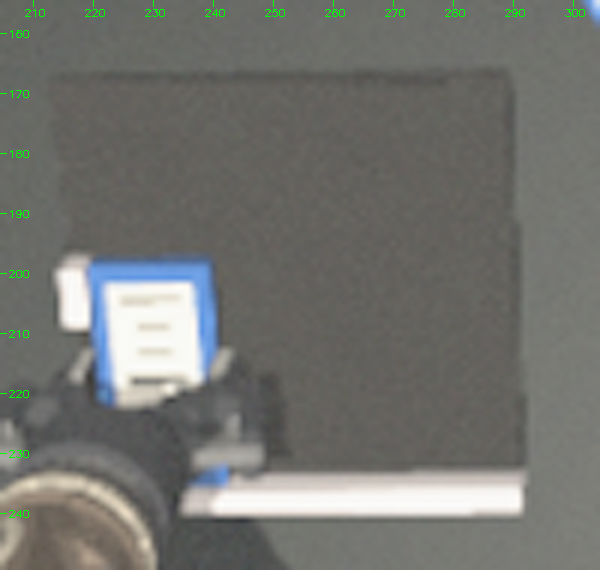

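```bash
python3 - <<'E'
from fit import *
manip.move_l(ap(TCo,(60.5,-29,-3)),rate=30)
manip.gripper_to(70);manip.wait(.4);print(fr(),fc())
m=[(120,0,12),(120,-60,12),(0,-60,12),(0,0,12)]
T=TCo
snap("top","t7",205,155,305,250,6,[proj("top",ap(T,p)) for p in m],gain=1.6)
snap("side","s7",280,220,390,330,5.5,[proj("side",ap(T,p)) for p in m],gain=1.6)
st()
E
```

```text
[ 60.455 -28.935  -2.996] [ 0.495 -0.081 -0.468]
 t 25.93 pos [527.402 266.91   54.081] F [ 0.658 -0.341 -0.347] w 69.49
```

View pics/s7.png

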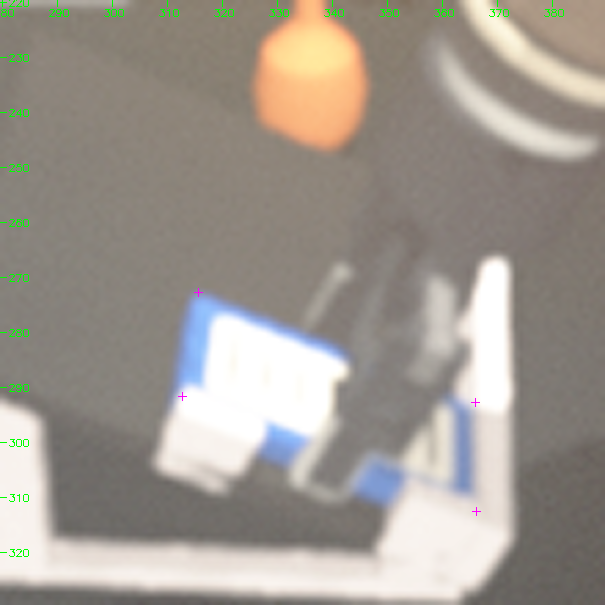

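View pics/t7.png

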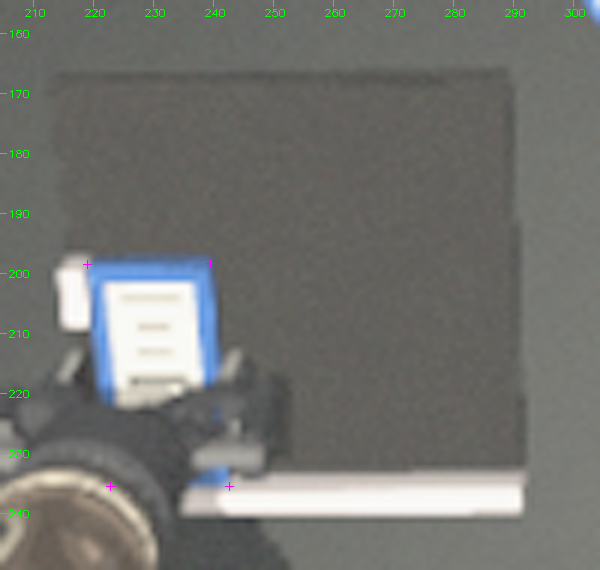

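```bash
python3 - <<'E'
from fit import *
a=cv2.imread("pics/t2_full.png")
crop(a,"pk",360,165,430,245,7.5,[proj("top",ap(TCAB,(-79+sx*64,sy*34,z))) for sx in(-1,1) for sy in(-1,1) for z in(20,30)],gain=1.2)
P=ap(TCAB,(-79,0,20));print(P)
hsv=cv2.cvtColor(a,cv2.COLOR_BGR2HSV);m=cv2.inRange(hsv,(24,70,120),(36,255,255));m[:, :350]=0
ys,xs=np.nonzero(m);print(len(xs),xs.min(),xs.max(),ys.min(),ys.max())
rc=cv2.minAreaRect(np.c_[xs,ys].astype(np.float32));print(rc,atz("top",*rc[0],20))
print([atz("top",*u,20) for u in cv2.boxPoints(rc)])
E
```

```text
[ 568.822 -217.636   20.   ]
967 380 403 178 220
((391.5, 199.0), (42.0, 23.0), 90.0) [ 570.768 -217.254   20.   ]
[array([ 636.062, -183.787,   20.   ]), array([ 634.834, -254.161,   20.   ]), array([ 506.004, -250.449,   20.   ]), array([ 507.05 , -180.548,   20.   ])]
```

View pics/pk.png

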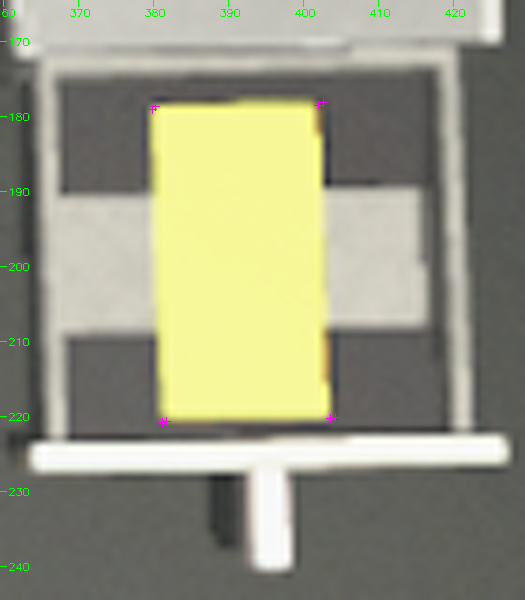

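```bash
python3 - <<'E'
from fit import *
n=TCo[:3,2];g=(60.5,-29.35,-3)
manip.move_l(ap(TCo,g),rate=30)
manip.gripper_to(50,45);print("grip",fr(),fc(),manip.get_gripper_width())
p=ap(TCo,g)
manip.move_l(p+n*6,rate=30);print(fr(),fc(),manip.get_gripper_width())
manip.move_l(p+n*50,rate=80)
manip.move_l(p+n*50+[0,0,90],rate=150);st()
snap("top","t8",180,130,320,260,5,gain=1.6)
snap("side","s8",240,120,390,330,3.5,gain=1.6)
E
```

```text
grip [ 60.531 -29.414  -2.717] [-1.141 -1.461  6.472] 58.43653365613255
[ 60.509 -29.438   3.04 ] [ 1.022 -0.967 -1.128] 58.55651075341121
 t 28.24 pos [505.753 266.32  187.966] F [-0.449  0.166 -3.123] w 58.96
```

View pics/s8.png

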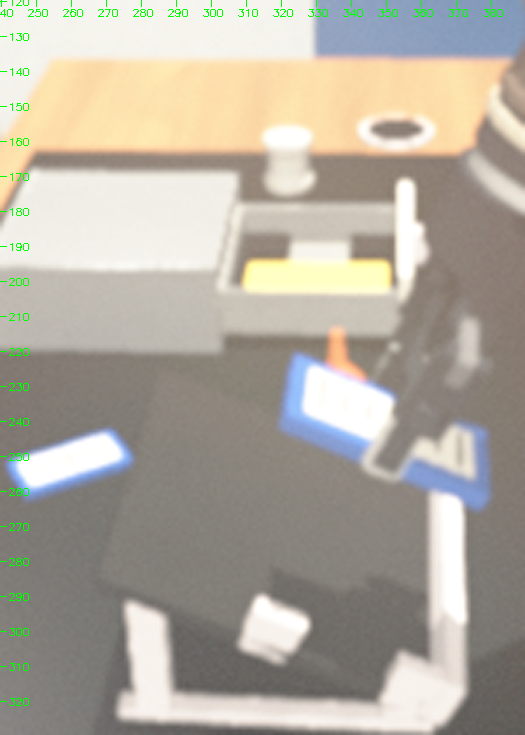

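The chart is held (w = 59) at about (385,430 in the crop), still tilted like the board. Next: carry it to the drawer.

```bash
python3 - <<'E'
from fit import *
P=np.array([569.2,-217.5,0])
manip.move_l([569.2,-217.5,190],rot=RC,rate=180);st()
manip.move_l([569.2,-217.5,90],rate=120);st()
T=TCAB.copy();T[:3,3]=[569.2,-217.5,93]
m=[ap(T,(sx*60,sy*30,z)) for sx in(-1,1) for sy in(-1,1) for z in(0,12)]
snap("top","t9",350,160,440,250,6,[proj("top",p) for p in m],gain=1.4)
snap("side","s9",280,130,390,230,6,[proj("side",p) for p in m],gain=1.4)
E
```

```text
t 31.21 pos [ 569.2   -216.971  190.183] F [-0.191 -0.843 -0.843] w 58.67
 t 32.19 pos [ 569.713 -217.715   90.87 ] F [ 0.011  0.444 -1.64 ] w 58.37
```

View pics/s9.png

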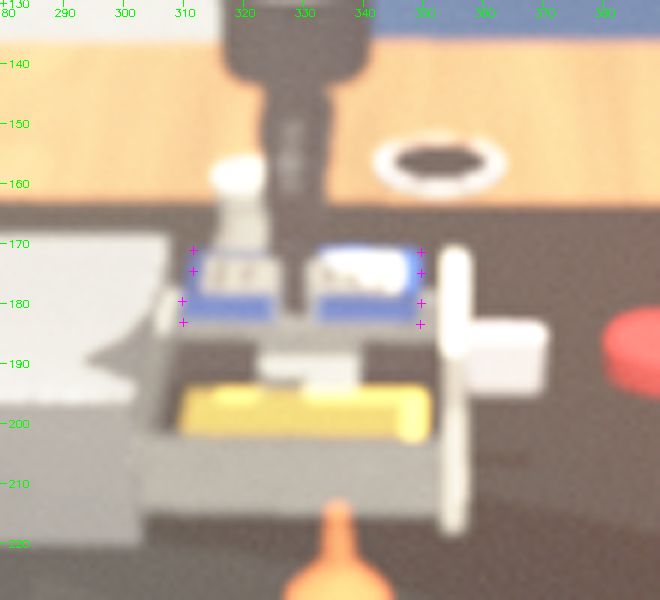

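View pics/t9.png

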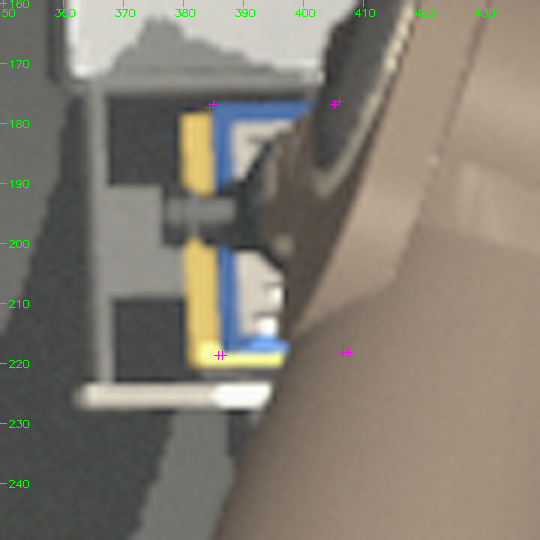

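Level, and matching the predicted corners within about 1 px. Next: lower gently.

```bash
python3 - <<'E'
from fit import *
xy=[569.2,-217.5]
f0=np.mean([manip.get_ft_force() for _ in range(8)],0)
manip.move_l(xy+[35],rate=60)
for z in np.arange(33,10,-1.):
    manip.move_l(xy+[z],rate=20)
    f=np.mean([manip.get_ft_force() for _ in range(6)],0)-f0;print(z,np.array(manip.get_eef_pos()),f)
    if abs(f[2])>4 or np.linalg.norm(f[:2])>5: break
snap("side","s10",280,130,390,230,6,gain=1.4)
snap("top","t10",350,160,440,250,6,gain=1.4)
E
```

```text
33.0 [ 569.239 -217.511   33.106] [-1.555 -1.747 -0.936]
32.0 [ 569.156 -217.487   31.938] [-1.62  -0.975 -0.405]
31.0 [ 569.13  -217.462   30.895] [-1.722 -0.195 -0.802]
30.0 [ 569.135 -217.499   29.916] [-2.063 -0.66  -0.96 ]
29.0 [ 569.151 -217.46    28.905] [-2.207 -0.493 -0.174]
28.0 [ 569.121 -217.482   27.917] [-1.62  -1.374 -0.567]
27.0 [ 569.126 -217.499   26.913] [-1.651 -0.366 -0.612]
26.0 [ 569.155 -217.471   25.911] [-0.868 -1.513 -1.265]
25.0 [ 569.133 -217.474   24.899] [-0.839  1.114 -0.42 ]
24.0 [ 569.122 -217.468   23.897] [-2.321 -0.163 -1.658]
23.0 [ 569.14  -217.484   22.902] [-2.042 -0.62  -0.125]
22.0 [ 569.109 -217.467   21.89 ] [-1.702  0.091 -1.728]
21.0 [ 569.179 -217.462   20.917] [-0.924 -2.008 -0.715]
20.0 [ 569.154 -217.487   19.912] [-1.019 -0.451 -1.693]
19.0 [ 569.128 -217.477   18.905] [-1.454  0.267 -0.62 ]
18.0 [ 569.141 -217.479   17.905] [-2.689 -0.569 -0.868]
17.0 [ 569.121 -217.47    16.889] [-0.007 -1.445 -0.531]
16.0 [ 569.726 -217.499   16.779] [-2.031 -0.296  4.441]
```

View pics/s10.png

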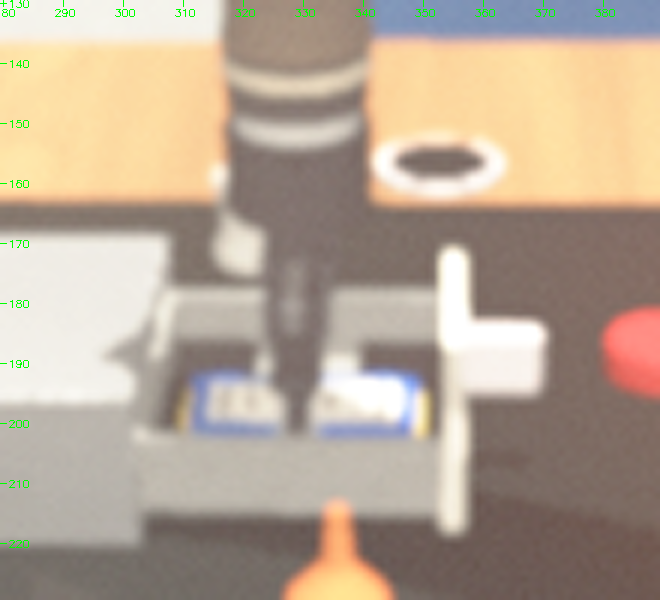

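View pics/t10.png

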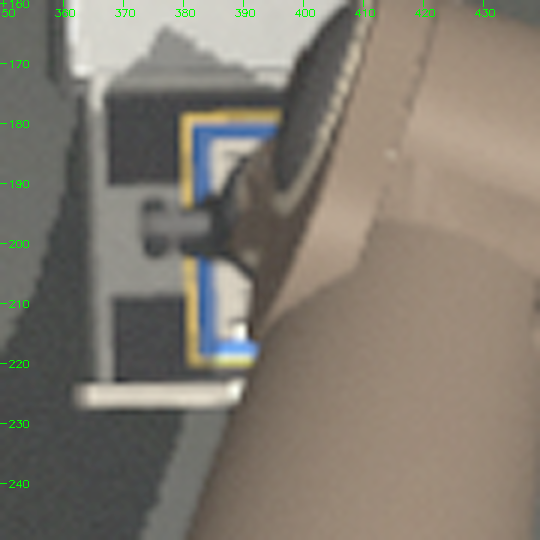

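The chart sits on the floor with yellow margins all round. Next: release and rise.

```bash
python3 - <<'E'
from fit import *
xy=[569.2,-217.5]
manip.move_l(xy+[17.2],rate=20)
manip.gripper_to(76);manip.wait(.4);st()
manip.move_l(xy+[40],rate=60);manip.move_l(xy+[170],rate=150)
t=ap(TCAB,(-38,0.6,0))-TCAB[:3,0]*144.7
manip.move_l([t[0]-60,t[1],170],rate=150);st()
snap("side","s11",280,130,390,230,6,gain=1.4)
snap("top","t11",350,160,440,250,6,gain=1.4)
E
```

```text
t 38.92 pos [ 569.209 -217.468   17.214] F [0.489 0.53  0.115] w 75.76
 t 41.72 pos [ 405.783 -218.089  169.939] F [-0.006 -0.418 -0.321] w 76.19
```

View pics/s11.png

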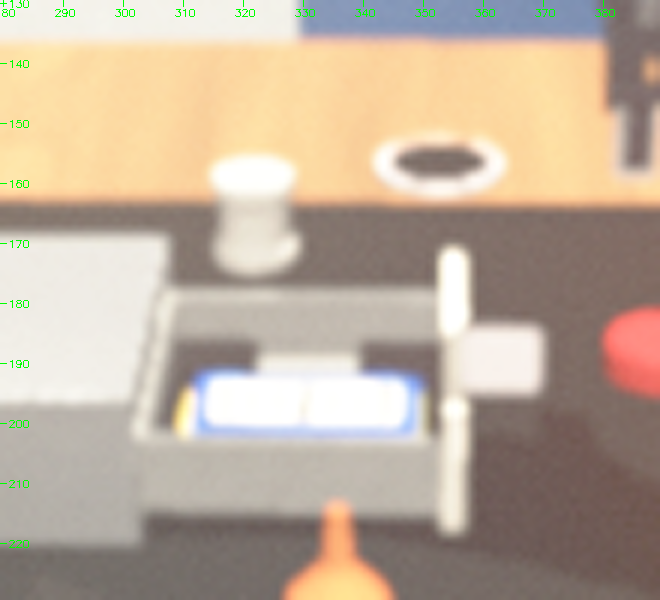

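View pics/t11.png

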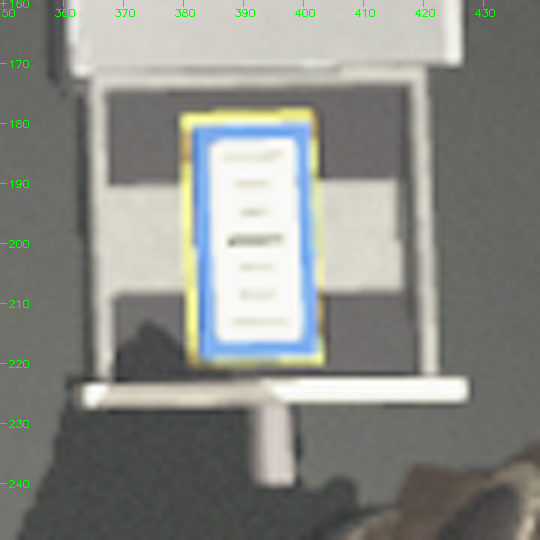

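```bash
python3 - <<'E'
from fit import *
ux=TCAB[:3,0]
s=ap(TCAB,(-38,0.6,47));t=s-ux*144.9
manip.gripper_to(45,40)
manip.move_l(t+[0,0,60],rate=150);manip.move_l(t,rate=100)
manip.gripper_to(5,40);st("grip")
f0=np.mean([manip.get_ft_force() for _ in range(6)],0)
manip.move_l(s,rate=60);st("s")
for d in np.arange(2,20,1.):
    manip.move_l(s+ux*d,rate=20);f=np.mean([manip.get_ft_force() for _ in range(6)],0)-f0
    print(d,(np.array(manip.get_eef_pos())-s)@ux,f)
    if f@ux<-10: break
E
```

```text
grip t 44.08 pos [ 465.453 -218.024   47.814] F [-1.31   1.455  5.584] w 13.16
s t 46.64 pos [ 610.256 -217.183   47.866] F [-1.001 -0.66   4.691] w 13.42
2.0 2.5783487374699354 [ 1.316 -1.649 -0.062]
3.0 3.4577629945530846 [ 0.093 -2.054 -0.528]
4.0 4.41582261819512 [ 0.967 -2.828 -0.726]
5.0 5.427193331848394 [ 0.717 -1.743  0.187]
6.0 6.432177538637317 [ 1.1   -2.54  -0.377]
7.0 7.417561189057662 [ 0.129 -2.159 -0.776]
8.0 8.429116294069713 [ 0.623 -2.056  0.397]
9.0 9.451444175262901 [ 0.038 -1.355 -0.347]
10.0 9.73193954179227 [-2.6   -2.574  1.264]
11.0 9.702311186879587 [-6.728 -3.208  3.265]
12.0 9.703075833106286 [-10.019  -1.912   5.118]
```

```bash
python3 - <<'E'
from fit import *
ux=TCAB[:3,0]
s=ap(TCAB,(-38,0.6,47))+ux*10
manip.move_l(s,rate=20);manip.gripper_to(45);manip.wait(.2);st()
manip.move_l(s+[0,0,40],rate=60);manip.move_l(s+[0,0,130],rate=150)
manip.move_l([420,-60,220],rate=200);st()
a=snap("side","s12",225,140,400,240,4.5,gain=1.3)
a=snap("top","t12",140,90,500,300,2.2,gain=1.3)
crop(a,"t12c",350,95,440,200,5.5,gain=1.3)
E
```

```text
t 50.25 pos [ 619.844 -216.545   46.891] F [-0.047  0.779 -0.698] w 44.92
 t 53.25 pos [420.538 -60.333 219.616] F [-0.507 -0.076  0.396] w 45.04
```

View pics/s12.png

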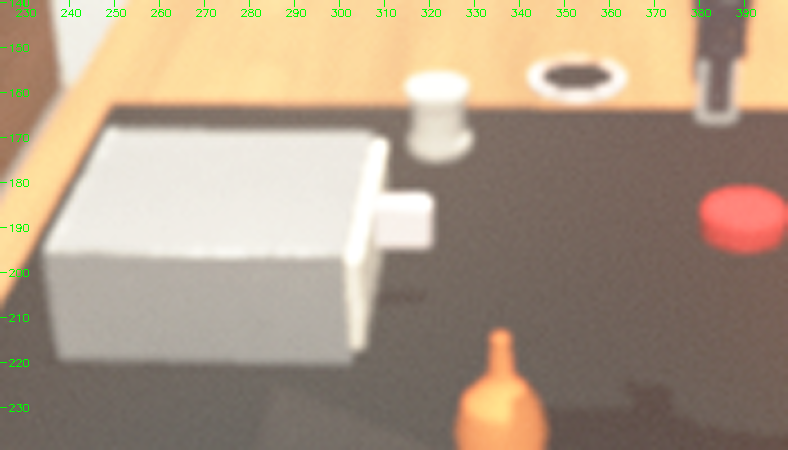

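View pics/t12.png

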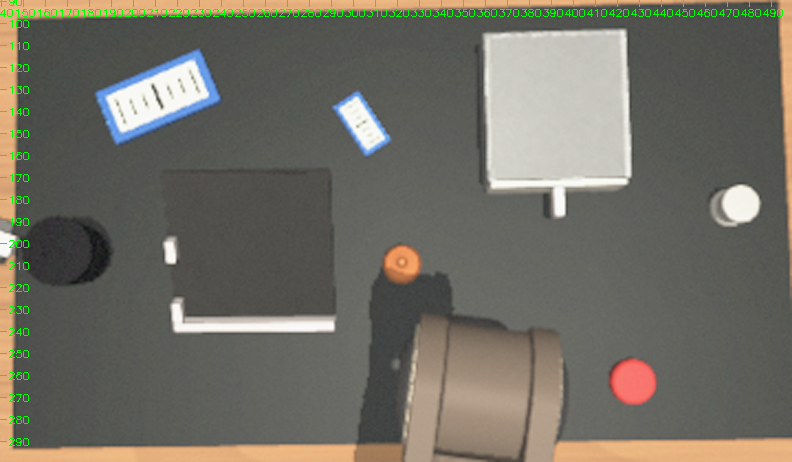

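View pics/t12c.png

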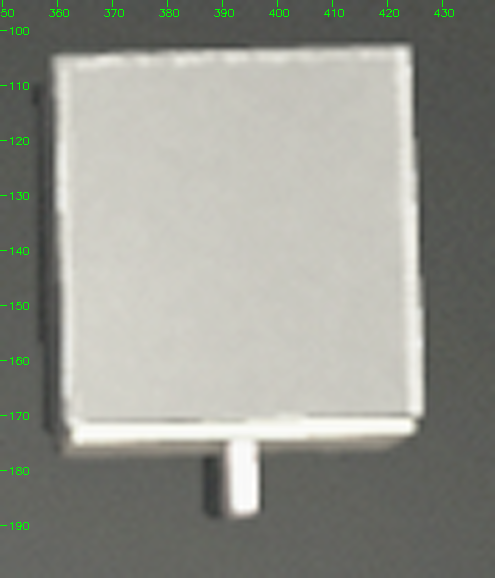

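The drawer front sits flush against the case with no gap or yellow showing (row ~173). The lens, blower, loupe and cap are where they were, and the robot is clear.

```bash
python3 - <<'E'
from plant import manip
manip.wait(.3);manip.sign_off();print(manip.get_time())
E
```

```text
the job is handed in; nothing more can be done
the job is handed in; nothing more can be done
```

The blue chart is in the drawer's foam cut-out with the drawer shut, and the job was handed in at about 53.5 s of the 72 s allowed. No verdict was reported, and none of my checks failed or disagreed.

- **Drawer out:** I pulled it by the tab until the force rose at the stop, after about 145 mm of travel from slightly ajar.
- **Into the corner:** I gripped the chart and slid it flat along the board until force contact with the side stops and then the ledge. I let go there, and the picture matched the home position within about 1 px (about 3 mm).
- **Into the drawer:** I regripped, lifted it off the board, levelled it and lowered it until it touched at the expected floor height. After release, the yellow margin showed all round in the top view.
- **Drawer shut:** I pushed it in at 60 mm/s, then about 20 mm/s for the last few millimetres, until the force rose. The measured stroke was about 154.4 mm against the nominal 155.
- **Last check:** the final pictures show the drawer front flush against the case. The lens, blower, loupe and cap look unmoved, and the arm is clear of everything. The chart cannot be seen once the drawer is shut, so its last sighting was just before closing.

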